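Scoop the brass knobs into the parts case

ROBOT

A 7-joint arm with a two-finger parallel gripper is mounted at the origin on a cart in front of the work surface, level with it; the furniture and walls round the work are solid. World frame = base frame: x ahead of the robot, y to its left, z up, the work surface at z = 0. Lengths are in m, angles in rad, forces in N, time in s.
With the tool pointing down it reaches from about 0.4 to 0.9 m from the base axis. Payload 5.6 kg.
Tool frame: the origin (TCP) lies midway between the tips of the shut fingers; the grasp point (between the pads) lies 19 mm behind it (bot.hold_point_z is the z of the grasp point in the tool frame, in m); z points along the fingers, y is the line along which they close (so a half turn about z gives the same grasp; the last joint's range is limited). The gripper opens to 92 mm and grips with 3 to 60 N. Pads are 20 mm wide; open, the fingers measure 128 mm over their backs; the gripper's body (75 mm by 189 mm) begins 69 mm behind the grasp point.
Start: joints at [1.226, 0.468, -0.012, 1.603, 0.006, 1.071, -0.056], TCP at [0.193, -0.621, 0.215] pointing down, gripper open.
Joint ranges: [-2.53, 2.53], [-0.31, 2.02], [-1.57, 1.55], [0.28, 2.44], [-1.29, 4.43], [0.15, 1.84], [-2.92, 2.92]. Speed limits (rad/s): [2.57, 2.57, 3.14, 3.14, 3.14, 3.14, 3.14].

INTERFACE

Orientations are given as [roll, pitch, yaw] about the fixed x, y, z axes, in that order (R = Rz(yaw) Ry(pitch) Rx(roll)).
In Python, from cell import bot gives the robot as it stands. Calls block until the motion is done:
- bot.move_pose(position, orientation): joint-space move of the TCP to a pose.
- bot.move_l(position, frame=None, speed=0.15, contact_N=None): straight line of the TCP; frame=None keeps the orientation; speed is the mean speed in m/s. With contact_N (N) it stops when the force on the tool has changed by that much, and returns True; else False.
- bot.move_j(angles): joint-space move.
- bot.gripper_to(opening, grasp_force=None): opening from 0.0 (shut) to 1.0 (fully open); grasp_force is the grip in N (None keeps the last); returns when the fingers have stopped.
- bot.pause(seconds).
- bot.inverse_kinematics(position, orientation): joint angles nearest the present ones, or None.
- bot.get_obs(): the state.
- bot.grab_frame(name): name is "side" or "top"; returns a dict with "frame" (384x512x3 uint8, red, green, blue), "range_z" (384x512 float32, m along the optical axis (not along the pixel's ray), 0 where there is no reading), "intrinsics" (3x3 intrinsics, pixels), "distortion" ([k1, k2, p1, p2, k3] as OpenCV has them; the pictures are not rectified), "R" (3x3) and "t" (3): a world point X has camera coordinates R X + t. Camera axes: x right, y down, z forward; pixel columns grow to the right and rows downward; lengths in m; the calibration is good to about 2 mm. A picture is of the moment at which its call begins.
A pose or a line that the arm cannot do raises bot.PlanningError and nothing moves.
- bot.finish_job(): hands the job in; it is judged then, once.
Trained networks look in the newest picture that a camera, given by its name, has taken for a name from the list of things; names that differ only in an ending like _2 or _b are one class to them, and where a whole thing is asked for, a point or a joint stands for the part that bears it (a point fixed in the world has none). Each returns a list of dicts, best first, with "conf" (0 to 1); they miss things now and then, are a little off and sometimes report something else, mostly with a low value. They report only what shows in the picture. A call takes as long as a camera call.
- bot.spot_in(camera, query): "xy" ([column, row] as shares, 0 to 1, of the picture: columns of its width, rows of its height, amid what is visible of it).
- bot.trace(camera, query): "mask" (384x512 bool, what is visible of it) and "xy" ([column, row] as shares, 0 to 1, of the picture: columns of its width, rows of its height, amid what is visible of it).
The state is a dict: "clock": time; "joint_pos": joint angles; "dq": joint speeds; "joint_efforts": joint torques, N m; "tool_pos": TCP position; "orientation": TCP orientation; "force": force on the tool from outside, world axes, zero at the start; "wrist_torque": the same for the moment, N m; "width": opening from 0.0 (shut) to 1.0 (fully open); "grip_force": force on a finger pad.
Only numpy, scipy, OpenCV 4.12 (cv2) and the standard library are available. Lean on these libraries where they do the work, as an engineer would, in place of code of your own. Each camera call takes 0.05 s, during which the arm holds its last target. There are 200 camera calls.

TASK

Fill the order: use the hand scoop to scoop all three polished brass ball knobs out of the steel tray and tip them into the grey parts case, without dropping them from high up or touching them with the gripper, which would mark the polish. Then lay the scoop back flat in the tray and shut the lid of the case fully. Leave the padlock, tape measure, torch and oil bottle where they are.

Things in the scene. Friction and masses are not known exactly. Their poses are not given: they have to be found in the camera images.
- tray: Shallow steel stock tray with a full wall all round; heavy, it stays put. Outside 300 (its x) x 124 (its y) x 42 high, walls 4, floor 3 thick, so inside 292 x 116. Folded rim sticks out 4 mm round the top. Origin: centre of its underside; x along its length towards the end where the knobs lie, z up.
- scoop: White plastic flat hand scoop, loose, 120 g; lies flat in the -x end of the tray, mouth to the knobs. Bowl 110 long (x) x 102 wide (y), floor 3 thick thinning to 1.2 at the lip, side walls 2.5 thick falling from 50 high at the closed back to nothing at the lip. Origin: centre of the bowl's underside (lip at x = +55 mm, back wall at x = -55 mm); x towards the mouth, z up.
- scoop_grip (a point): Middle of the scoop's handle, at x = -104, z = 84 mm in the scoop's frame. The handle is a straight bar 22 wide (along the scoop's y) and 18 thick that rises backwards from the top of the back wall at 35 degrees; about 80 mm of it is free, 45 mm before and 35 mm behind this point. Grip it across its 22 mm from above.
- scoop_lip (a point): Middle of the lip at the underside of the scoop (x = +55 mm in its frame).
- case: Grey sheet-steel parts case with a hinged lid, lid standing open at the start; heavy, it stays put. Outside 130 (its x) x 180 (its y), rim 72 above the bench, walls 4, inner floor 8 above the bench; open mouth 122 x 172. Origin: centre of its underside; the hinge runs along y on the +x side; z up.
- case_hinge (a point): Middle of the lid's hinge line, at x = 69, z = 73 mm in the case's frame.
- case_lid_edge (a point): Middle of the lid's free edge, 137 mm from the hinge line; the lid is a flat panel 186 wide with a 10 mm skirt on its inner side. It moves with the lid.
- case_lid (a joint): Opening angle of the case's lid: 0 shut, 1.57 upright, 1.9 fully open (leaning back). Turns easily; falls shut once past upright.
- knob_0_center (a point): Centre of one of three alike polished brass ball knobs, 42 diameter, 80 g, standing on a flat 16 across (centre 19 above what it stands on) inside the tray in front of the scoop; a round thing that rolls once tipped over.
- knob_1_center (a point): Centre of one of three alike polished brass ball knobs, 42 diameter, 80 g, standing on a flat 16 across (centre 19 above what it stands on) inside the tray in front of the scoop; a round thing that rolls once tipped over.
- knob_2_center (a point): Centre of one of three alike polished brass ball knobs, 42 diameter, 80 g, standing on a flat 16 across (centre 19 above what it stands on) inside the tray in front of the scoop; a round thing that rolls once tipped over.
- padlock: Bystander: steel-grey padlock lying flat, 78 x 48 x 19 mm, loose. Origin: centre of its underside.
- measure: Bystander: pocket tape measure on its foot, 33 x 70 x 60 mm, loose. Origin: centre of its underside.
- torch: Bystander: black torch lying down, 126 x 33 x 33 mm, loose. Origin: centre of its underside.
- oil: Bystander: small oil bottle with a spout, 45 x 45 x 133 mm, loose. Origin: centre of its underside.
- knob_0: The brass ball knob whose centre is knob_0_center; origin: middle of its flat.
- knob_1: The brass ball knob whose centre is knob_1_center; origin: middle of its flat.
- knob_2: The brass ball knob whose centre is knob_2_center; origin: middle of its flat.

How it is judged:
By the outcome, as a careful person would: the job done as asked, in the order asked, and still so for the second after the job is handed in, with the robot touching nothing.
It also fails if it takes over 72 s, if anything falls off the work surface, if the arm or the gripper's body presses on something with over 40 N, if the wrist force passes 120 N, or if a joint passes its speed limit or range.

## Working session

There is one attempt and no reset: what is moved stays moved. The work goes in short steps, each a Python script; the robot and the scene stay as the last script left them, time stands still between calls to the robot, and variables do not carry over. Pictures are saved under pics/ and viewed, at most 10 in all, crops included, and the job is handed in when it is done.

```bash
ls; mkdir -p pics
cat > h.py <<'E'
import numpy as np, cv2
from cell import bot
def pts(f, mask=None):
    K=np.array(f["intrinsics"]);D=np.array(f["distortion"]);R=np.array(f["R"]);t=np.array(f["t"]);z=f["range_z"]
    m=z>0
    if mask is not None: m&=mask
    r,c=np.nonzero(m)
    n=cv2.undistortPoints(np.stack([c,r],1).astype(np.float64)[:,None],K,D)[:,0]
    Z=z[r,c].astype(float)
    P=(np.c_[n*Z[:,None],Z]-t)@R
    return P,r,c
def save(f,name): cv2.imwrite("pics/"+name,cv2.cvtColor(f["frame"],cv2.COLOR_RGB2BGR))
E
python3 - <<'E'
from h import *
fs={}
for cam in("top","side"):
    f=bot.grab_frame(cam);fs[cam]=f;save(f,cam+"0.png")
    print(cam,np.round(-np.array(f["R"]).T@f["t"],3),np.round(f["R"],2).tolist())
    for q in["tray","scoop","case","case_lid_edge","knob_0","padlock","measure","torch","oil"]:
        for d in bot.trace(cam,q)[:4]:
            P,r,c=pts(f,d["mask"])
            if len(P)<5: continue
            rc=""
            if cam=="top":
                rc=cv2.minAreaRect(P[:,:2].astype(np.float32));rc=(np.round(rc[0],3),np.round(rc[1],3),round(rc[2],1))
            print(q,round(d["conf"],2),np.round(d["xy"],3),len(P),np.round(np.median(P,0),3),np.round(np.percentile(P,2,0),3),np.round(np.percentile(P,98,0),3),rc)
print(bot.get_obs(), bot.hold_point_z)
E
```

```text
pics
top [0.277 0.076 1.58 ] [[-0.02, -1.0, 0.01], [-0.99, 0.01, -0.16], [0.16, -0.02, -0.99]]
tray 0.69 [0.55  0.514] 94 [ 0.5   -0.029  0.039] [ 0.487 -0.045  0.031] [ 0.516 -0.013  0.046] (array([ 0.501, -0.029]), array([0.032, 0.032]), 89.8)
tray 0.63 [0.595 0.535] 2378 [ 0.482 -0.104  0.006] [ 0.399 -0.294 -0.004] [0.536 0.006 0.048] (array([ 0.472, -0.15 ]), array([0.322, 0.141]), 86.3)
tray 0.34 [0.614 0.559] 136 [ 0.442 -0.13   0.037] [ 0.424 -0.15   0.022] [ 0.461 -0.113  0.048] (array([ 0.443, -0.132]), array([0.039, 0.038]), 9.3)
scoop 0.89 [0.684 0.538] 1550 [ 0.46  -0.243  0.009] [ 0.411 -0.361 -0.001] [ 0.512 -0.171  0.123] (array([ 0.46 , -0.272]), array([0.211, 0.103]), 87.1)
scoop 0.26 [0.269 0.586] 264 [0.422 0.422 0.053] [0.401 0.397 0.002] [0.445 0.454 0.065] (array([0.427, 0.426]), array([0.045, 0.068]), 12.9)
case 0.66 [0.397 0.507] 4079 [0.517 0.217 0.017] [0.407 0.13  0.001] [0.587 0.305 0.208] (array([0.498, 0.218]), array([0.284, 0.187]), 3.1)
case_lid_edge 0.68 [0.386 0.445] 1350 [0.57  0.214 0.149] [0.545 0.134 0.077] [0.589 0.31  0.212] (array([0.565, 0.2
[... 2590 characters left out ...]
': 1.0, 'joint_pos': array([ 1.22599262,  0.46746388, -0.01159638,  1.60271181,  0.00601785,
        1.0714104 , -0.05632252]), 'dq': array([ 0.00127204, -0.00034738,  0.00088583, -0.00162952, -0.00198162,
       -0.00018038,  0.00078565]), 'joint_efforts': array([-4.52288778e-04, -5.20418000e+01, -1.31895262e-02, -2.44056183e+01,
       -5.67763054e-02,  1.14004666e-02,  5.03922399e-05]), 'tool_pos': array([ 0.19315906, -0.62063709,  0.21461092]), 'orientation': array([3.14154841e+00, 5.51335501e-05, 3.01715204e-01]), 'force': array([-0.32920205,  0.60110549,  0.40511453]), 'wrist_torque': array([ 0.0413638 ,  0.08309722, -0.02809854]), 'grip_force': 0.0, 'width': 0.999544366888541} -0.0187
```

```bash
python3 - <<'E'
import cv2
a=cv2.imread("pics/top0.png")[120:290,100:400];b=cv2.imread("pics/side0.png")[110:384,130:400]
a=cv2.resize(a,None,fx=1.45,fy=1.45);b=cv2.resize(b,None,fx=1.3,fy=1.3)
import numpy as np
h=max(a.shape[0],b.shape[0]);o=np.zeros((h,a.shape[1]+b.shape[1],3),np.uint8);o[:a.shape[0],:a.shape[1]]=a;o[:b.shape[0],a.shape[1]:]=b
print(o.shape);cv2.imwrite("pics/c0.png",o)
E
python3 - <<'E'
from h import *
f=bot.grab_frame("top");P,r,c=pts(f)
# tray rim: z .038-.046 near tray outline
m=(P[:,2]>.036)&(P[:,2]<.048)&(P[:,0]>.38)&(P[:,0]<.56)&(P[:,1]>-.33)&(P[:,1]<.03)
Q=P[m]
# only points away from centre (rim)
hull=cv2.convexHull(Q[:,:2].astype(np.float32));print("rim rect",cv2.minAreaRect(hull),len(Q))
m=(P[:,2]>.066)&(P[:,2]<.078)&(P[:,0]>.38)&(P[:,0]<.6)&(P[:,1]>.1)&(P[:,1]<.34)
print("case rim",cv2.minAreaRect(P[m][:,:2].astype(np.float32)))
m=(P[:,2]>.066)&(P[:,2]<.076)&(P[:,0]>.38)&(P[:,0]<.53)&(P[:,1]>.1)&(P[:,1]<.34)
print("case rim",cv2.minAreaRect(P[m][:,:2].astype(np.float32)))
s=bot.grab_frame("side")
for cam,ff in(("top",f),("side",s)):
  d=bot.trace(cam,"scoop")[0];S,_,_=pts(ff,d["mask"])
  H=S[S[:,2]>.06];print(cam,"handle",np.round(H.mean(0),3));
  u,sv,v=np.linalg.svd(H-H.mean(0),full_matrices=False);print(sv,v[0])
  t=(H-H.mean(0))@v[0]; print(np.round([H.mean(0)+v[0]*q for q in np.percentile(t,[1,99])],4))
  F=S[(S[:,2]<.02)];print("floor",np.round(cv2.minAreaRect(F[:,:2].astype(np.float32)),3) if 0 else cv2.minAreaRect(F[:,:2].astype(np.float32)),F[:,2].mean())
# knob sphere fits
from scipy.optimize import least_squares
for x0 in([.5,-.035,.022],[.447,-.035,.022],[.443,-.135,.022]):
  for ff in(f,s):
    P,_,_=pts(ff);q=P[(np.linalg.norm(P-x0,axis=1)<.03)&(P[:,2]>.012)]
    q=q[np.linalg.norm(q[:,:2]-np.array(x0)[:2],axis=1)<.024]
    o=least_squares(lambda x:np.linalg.norm(q-x,axis=1)-.021,x0,loss="soft_l1",f_scale=.002);print("knob",np.round(o.x,4),len(q))
E
```

```text
(356, 786, 3)
rim rect ((0.4678020477294922, -0.14457736909389496), (0.30725929141044617, 0.1341090351343155), 86.46173095703125) 904
case rim ((0.47807517647743225, 0.21669289469718933), (0.14229236543178558, 0.18183645606040955), 3.5028140544891357)
case rim ((0.4698082506656647, 0.2160053849220276), (0.12666667997837067, 0.18165835738182068), 2.972926378250122)
top handle [ 0.456 -0.326  0.096]
[0.59773627 0.12869578 0.06869971] [-0.0307089  -0.8224747   0.56797212]
[[ 0.4579 -0.2745  0.0598]
 [ 0.4543 -0.3723  0.1273]]
floor ((0.4612048268318176, -0.22223061323165894), (0.10974547266960144, 0.10294937342405319), 87.15740966796875) 0.0061238208220808065
side handle [ 0.458 -0.349  0.109]
[0.59654367 0.10436373 0.09130329] [-0.03240676 -0.85427501  0.51881018]
[[ 0.4607 -0.2757  0.0642]
 [ 0.4569 -0.3784  0.1265]]
floor ((0.4626891613006592, -0.23187005519866943), (0.12996815145015717, 0.10093102604150772), 85.1378173828125) 0.006092905816520408
knob [ 0.5025 -0.0305  0.0229] 133
knob [ 0.5048 -0.0314  0.0233] 178
knob [ 0.445  -0.0313  0.0227] 133
knob [ 0.4472 -0.0324  0.023 ] 185
knob [ 0.4426 -0.1332  0.0228] 141
knob [ 0.4453 -0.1332  0.0229] 213
```

View pics/c0.png

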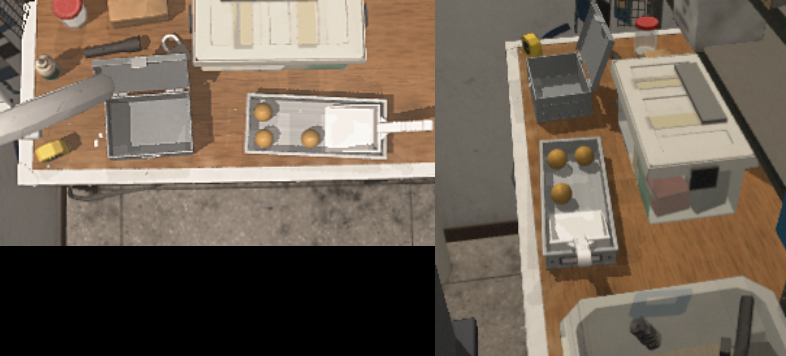

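Run:
```python
from h import *
f=bot.grab_frame("top");P,r,c=pts(f)
H=np.full((384,512),-1.);H[r,c]=P[:,2]
im=cv2.cvtColor(f["frame"],cv2.COLOR_RGB2BGR)
hm=cv2.applyColorMap(np.clip(H/0.8*255,0,255).astype(np.uint8),cv2.COLORMAP_JET)
cv2.imwrite("pics/t1.png",np.vstack([cv2.resize(im,(400,300)),cv2.resize(hm,(400,300))]))
# height grid
for x in np.arange(-.1,1.01,.1):
    print(round(x,1),[ (lambda q: round(float(np.percentile(q,95)),2) if len(q) else None)(P[(abs(P[:,0]-x)<.05)&(abs(P[:,1]-y)<.05)][:,2]) for y in np.arange(.7,-.81,-.1)])
L=P[(P[:,0]>.535)&(P[:,0]<.62)&(P[:,1]>.14)&(P[:,1]<.3)&(P[:,2]>.085)]
A=np.polyfit(L[:,2],L[:,0],1);print("lid slope",A, len(L), L[:,2].max())
k=bot.inverse_kinematics
d=np.deg2rad
import itertools
print("IK")
for name,p in dict(grasp=[.457,-.325,.085],up=[.46,-.15,.2],case=[.47,.17,.2]).items():
    print(name,[ (a,k(p,[np.pi+d(a),0,yaw]) is not None) for yaw in(0,np.pi) for a in(-60,-45,-30,-15,0,15,30,45,60)])
```

```text
-0.1 [None, 0.12, 0.13, 0.11, 0.01, 0.0, 0.01, None, None, None, -0.89, -0.89, -0.89, -0.89, -0.89, -0.89]
0.0 [None, 0.51, 0.13, 0.13, 0.04, 0.0, 0.35, 0.47, 0.55, 0.01, -0.89, -0.89, -0.89, -0.89, -0.89, -0.89]
0.1 [None, 0.55, 0.1, 0.09, -0.89, 0.0, 0.01, 0.36, 0.64, 0.82, 0.79, 0.74, 0.34, -0.88, -0.89, -0.89]
0.2 [None, 0.55, -0.89, -0.89, -0.89, -0.81, -0.8, -0.8, -0.8, -0.81, -0.89, 0.68, 0.35, 0.38, -0.89, -0.89]
0.3 [None, 0.55, -0.44, -0.44, 1.18, 1.18, -0.89, -0.89, -0.89, -0.89, -0.89, -0.89, 0.01, 0.02, 0.01, -0.88]
0.4 [None, 0.57, 0.4, 0.06, 1.04, 1.15, 1.11, 0.04, 0.04, 0.04, 0.06, 0.01, 0.18, 0.18, 0.18, 0.03]
0.5 [None, 0.58, 0.41, 1.02, 1.05, 0.08, 0.07, 0.04, 0.04, 0.04, 0.1, 0.12, 0.19, 0.2, 0.23, 0.04]
0.6 [None, 0.6, 0.72, 0.1, 0.21, 0.21, 0.17, 0.17, 0.17, 0.17, 0.01, 0.01, 0.19, 0.21, 0.22, 0.06]
0.7 [None, 0.58, 0.81, 0.73, 0.06, 0.34, 0.36, 0.34, 0.18, 0.74, 0.74, 0.68, 0.53, 0.49, 0.23, 0.09]
0.8 [None, 0.66, 0.76, 0.74, 0.72, 0.67, 0.76, 0.76, 0.72, 0.74, 0.74, 0.72, 0.68, 0.52, 0.3, 0.01]
0.9 [None, 0.31, None, 0.45, None, 0.45, 0.45, None, None, 0.45, 0
[... 180 characters left out ...]
20215681740937
IK
grasp [(-60, True), (-45, True), (-30, True), (-15, True), (0, True), (15, True), (30, True), (45, True), (60, True), (-60, True), (-45, True), (-30, True), (-15, True), (0, True), (15, True), (30, True), (45, True), (60, True)]
up [(-60, True), (-45, True), (-30, True), (-15, True), (0, True), (15, True), (30, True), (45, True), (60, True), (-60, True), (-45, True), (-30, True), (-15, True), (0, True), (15, True), (30, True), (45, True), (60, True)]
case [(-60, True), (-45, True), (-30, True), (-15, True), (0, True), (15, True), (30, True), (45, True), (60, True), (-60, True), (-45, True), (-30, True), (-15, True), (0, True), (15, True), (30, True), (45, True), (60, True)]
```

View pics/t1.png

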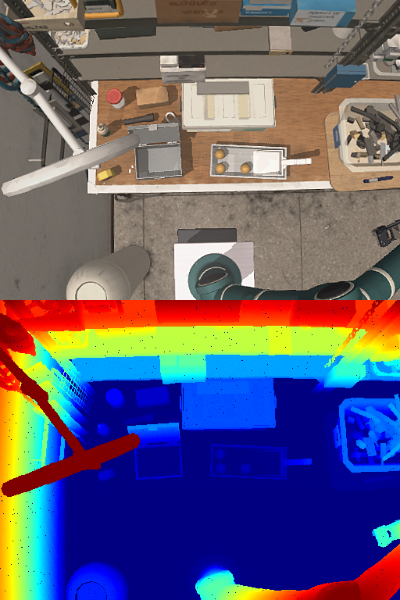

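```bash
cat >> h.py <<'E'
from scipy.spatial.transform import Rotation as Ro
d2r=np.deg2rad
def ws(lip,yaw,nose):
    """scoop pose from lip point, yaw (deg), nose-down angle (deg)"""
    R=Ro.from_euler('xyz',[0,nose,yaw],degrees=True).as_matrix()
    return R,np.array(lip)-R@[.055,0,0]
GRIP=np.array([-.098,0,.0798]) # a little forward of the middle
TILT=0. # tool tilt in scoop frame (deg)
FLIP=1
def tool(lip,yaw,nose,grip=GRIP,off=0.):
    R,o=ws(lip,yaw,nose)
    # tool z = scoop -z, tool y = FLIP*scoop y
    Rs=np.array([[-FLIP,0,0],[0,FLIP,0],[0,0,-1.]]) 
    Rt=R@Ro.from_euler('y',TILT,degrees=True).as_matrix()@Rs
    p=o+R@grip+Rt@[0,0,-bot.hold_point_z-off]
    return p,Ro.from_matrix(Rt).as_euler('xyz')
E
python3 - <<'E'
import h
from h import *
f=bot.grab_frame("side");g=bot.grab_frame("top")
for ff in(f,g):
    P,_,_=pts(ff)
    for y in np.arange(-.4,.06,.04):
        q=P[(abs(P[:,1]-y)<.015)&(P[:,2]>.14)&(P[:,2]<.25)&(P[:,0]>.5)&(P[:,0]<.75)]
        print(round(y,2),len(q), np.round(np.percentile(q[:,0],2),3) if len(q)>5 else "", np.round(np.percentile(q[:,2],[50,99]),3) if len(q)>5 else "",end=" | ")
    print()
for fl in(1,-1):
    h.FLIP=fl
    for n,l in dict(start=[.464,-.17,.003],end=[.477,0,.003],lift=[.477,-.005,.073],high=[.475,-.0,.2],case=[.475,.2,.12],low=[.475,.21,.03]).items():
        print(fl,n,[(a,None if (q:=bot.inverse_kinematics(*h.tool(l,87,a))) is None else np.round(q,1).tolist()) for a in(-28,0,30,50,65)])
E
```

```text
-0.4 0   | -0.36 0   | -0.32 0   | -0.28 0   | -0.24 870 0.588 [0.156 0.165] | -0.2 607 0.586 [0.163 0.167] | -0.16 633 0.586 [0.163 0.167] | -0.12 562 0.586 [0.164 0.177] | -0.08 477 0.586 [0.164 0.177] | -0.04 487 0.586 [0.164 0.177] | -0.0 455 0.586 [0.164 0.177] | 0.04 426 0.587 [0.164 0.247] | 
-0.4 0   | -0.36 0   | -0.32 0   | -0.28 0   | -0.24 208 0.586 [0.159 0.168] | -0.2 548 0.585 [0.162 0.17 ] | -0.16 534 0.585 [0.161 0.169] | -0.12 572 0.585 [0.164 0.18 ] | -0.08 581 0.584 [0.164 0.179] | -0.04 575 0.584 [0.163 0.178] | -0.0 578 0.585 [0.163 0.179] | 0.04 614 0.584 [0.164 0.238] | 
1 start [(-28, [0.7, 0.8, 0.2, 1.7, -0.6, 1.1, -2.0]), (0, [0.4, 0.5, 0.2, 1.9, -0.2, 0.7, -2.5]), (30, [1.1, 0.9, -1.3, 2.1, 1.4, 1.5, 2.3]), (50, [0.7, 0.8, -1.1, 2.1, 1.4, 1.7, 2.0]), (65, [0.2, 0.7, -0.7, 2.1, 1.3, 1.7, 1.9])]
1 end [(-28, [0.5, 0.7, 0.0, 1.9, -0.6, 0.8, -2.1]), (0, [0.1, 0.4, 0.1, 2.1, -0.1, 0.6, -2.9]), (30, [0.8, 0.9, -1.3, 2.0, 1.2, 1.6, 2.0]), (50, [0.4, 0.9, -1.1, 2.0, 1.2, 1.8, 1.8]), (65, [-0.1, 0.8, -0.7, 1.9, 1.1, 1.8, 1.8])]
1 lift [(-28, [0.5, 0.6, 0.1, 1.9, -0
[... 1594 characters left out ...]
high [(-28, [1.0, 0.5, -0.6, 1.9, -0.2, 1.1, 0.5]), (0, [0.7, 0.2, -0.5, 1.9, 0.1, 1.1, 0.1]), (30, [0.4, 0.2, -0.7, 1.9, 0.6, 1.4, -0.5]), (50, [0.3, 0.4, -1.0, 1.8, 0.9, 1.8, -0.9]), (65, [-0.4, 0.4, -0.2, 1.8, 0.9, 1.8, -0.9])]
-1 case [(-28, [0.7, 0.5, -0.7, 2.1, -0.3, 0.7, 0.3]), (0, [0.6, 0.3, -0.9, 2.0, 0.3, 0.9, -0.5]), (30, [0.3, 0.6, -1.2, 1.8, 0.8, 1.6, -1.2]), (50, [-0.3, 0.6, -0.7, 1.7, 0.8, 1.8, -1.2]), (65, [-1.0, 0.7, 0.2, 1.6, 0.6, 1.8, -0.9])]
-1 low [(-28, [0.7, 0.7, -0.6, 2.1, -0.2, 0.5, 0.3]), (0, [0.5, 0.5, -0.9, 2.1, 0.6, 0.8, -0.7]), (30, [0.2, 0.8, -1.1, 1.9, 0.9, 1.6, -1.3]), (50, [-0.3, 0.7, -0.7, 1.7, 0.8, 1.7, -1.3]), (65, [-0.8, 0.8, -0.0, 1.6, 0.6, 1.8, -1.1])]
```

```bash
sed -i 's/^FLIP=1/FLIP=-1/' h.py
python3 - <<'E'
from h import *
o=bot.get_obs(); p=o["tool_pos"]
bot.move_l([p[0],p[1],.33],speed=.25)
lip=[.4646,-.170,.003]
P,r=tool(lip,87.3,0)
bot.gripper_to(.6)
bot.move_pose(P+[0,0,.12],r)
bot.move_l(P,speed=.15,contact_N=8)
print(P,bot.get_obs()["tool_pos"],bot.get_obs()["force"])
bot.gripper_to(0,grasp_force=60)
o=bot.get_obs();print(o["clock"],o["width"]*92,o["grip_force"],o["force"],o["wrist_torque"])
f=bot.grab_frame("side");save(f,"g1.png");cv2.imwrite("pics/g1c.png",cv2.resize(cv2.cvtColor(f["frame"],cv2.COLOR_RGB2BGR)[170:384,130:400],None,fx=2,fy=2))
E
```

```text
[ 0.45739271 -0.32283015  0.0641    ] [ 0.45799668 -0.32329937  0.06487714] [-0.33614287  0.7592741   0.7275027 ]
5.7667 21.8236501193399 59.94436204433441 [ 0.22791591 -0.49514074  1.34000135] [ 0.02579872 -0.09569071  0.01305908]
```

View pics/g1c.png

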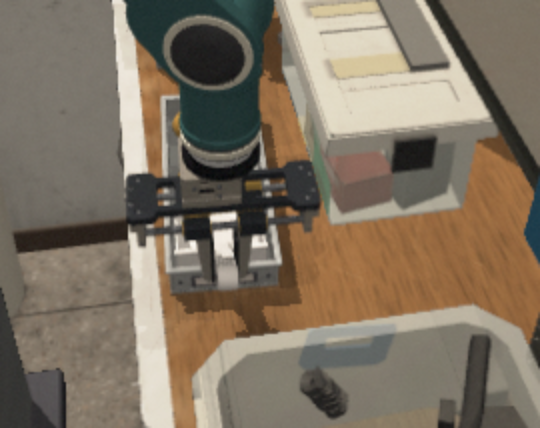

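Run:
```python
from h import *
def go(lip,yaw,nose,**k):
    P,r=tool(lip,yaw,nose); c=bot.move_l(P,r,**k); o=bot.get_obs()
    print(c,"err mm",np.round((o["tool_pos"]-P)*1000,1),"F",np.round(o["force"],1),"clk",round(o["clock"],2)); return c
go([.4655,-.168,.0022],87,1.5,speed=.05)
c=go([.4735,-.06,.0022],86.8,1.5,speed=.06,contact_N=20)
if not c: c=go([.477,.006,.0022],86.8,1.5,speed=.04,contact_N=14)
for cam in("top","side"):
    f=bot.grab_frame(cam);save(f,cam+"2.png")
a=cv2.imread("pics/top2.png")[150:290,220:400];b=cv2.imread("pics/side2.png")[170:310,130:300]
cv2.imwrite("pics/c2.png",np.hstack([cv2.resize(a,(400,311)),cv2.resize(b,(378,311))]))
```

```text
False err mm [0.5 0.6 0.3] F [ 0.5 -0.3  0.6] clk 6.07
False err mm [-0.1  0.1 -0.1] F [-0.5 -0.9  4. ] clk 8.03
True err mm [-0.2 -6.5  0.6] F [-0.1 -0.7  2.4] clk 9.43
```

View pics/c2.png

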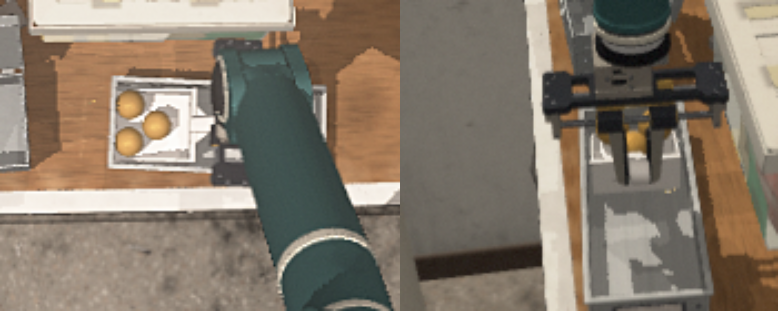

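```bash
cat >> h.py <<'E'
def go(lip,yaw,nose,v=.1,**k):
    P,r=tool(lip,yaw,nose); c=bot.move_l(P,r,speed=v,**k); o=bot.get_obs()
    print(c,"err mm",np.round((o["tool_pos"]-P)*1000,1),"F",np.round(o["force"],1),"clk",round(o["clock"],2),"w",round(o["width"]*92,1)); return c
E
python3 - <<'E'
from h import *
go([.4767,-.001,.015],86.8,-5,.04)
go([.4767,-.002,.033],86.8,-12,.04)
go([.4767,-.006,.062],86.8,-20,.05)
go([.4765,-.012,.10],86.8,-28,.06)
bot.pause(.3)
for cam in("top","side"):
    f=bot.grab_frame(cam);save(f,cam+"3.png")
    for d in bot.trace(cam,"knob_0")[:4]: print(cam,round(d["conf"],2),np.round(np.median(pts(f,d["mask"])[0],0),3))
a=cv2.imread("pics/top3.png")[150:290,220:400];b=cv2.imread("pics/side3.png")[170:310,130:300]
cv2.imwrite("pics/c3.png",np.hstack([cv2.resize(a,(400,311)),cv2.resize(b,(378,311))]))
E
```

```text
False err mm [-0.6 -0.8 -0.3] F [-0.1 -2.3 -0.8] clk 9.87 w 21.3
False err mm [-1.  -0.4 -1. ] F [ 0.4  0.1 -3. ] clk 10.16 w 21.8
False err mm [-0.4  0.3 -0.6] F [-0.5  1.3 -3.5] clk 10.48 w 21.6
False err mm [-0.2  1.3 -0.2] F [-0.3  0.8 -4.2] clk 10.9 w 21.6
top 0.48 [ 0.441 -0.065  0.101]
top 0.46 [ 0.495 -0.082  0.096]
```

View pics/c3.png

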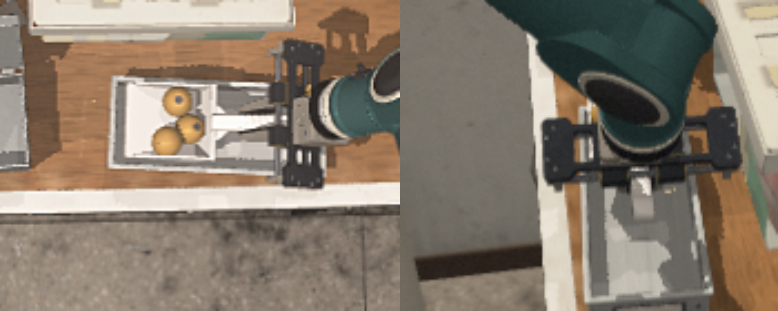

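Run:
```python
from h import *
go([.475,-.012,.20],87,-25,.15)
go([.471,.12,.20],90,-25,.12)
go([.471,.222,.15],93,-20,.10)
go([.471,.224,.095],93,-6,.05)
bot.pause(.2)
q0=bot.get_obs()["joint_pos"]
for a,z in((15,.065),(35,.03)):
    q=bot.inverse_kinematics(*tool([.471,.225,z],93,a));print(np.round(q-q0,2))
p0=bot.get_obs()["tool_pos"];print(np.linalg.norm(tool([.471,.225,.03],93,35)[0]-p0))
f=bot.grab_frame("side");save(f,"s4.png")
g=bot.grab_frame("top")
a=f["frame"][80:220,130:330,::-1];b=g["frame"][130:270,130:330,::-1]
cv2.imwrite("pics/c4.png",cv2.resize(np.hstack([a,b]),None,fx=2,fy=2))
```

```text
False err mm [-0.7  0.  -0.8] F [-0.3  0.4 -3.5] clk 12.28 w 21.9
False err mm [ 0.1 -1.  -0.1] F [-0.3 -0.3 -2.7] clk 13.53 w 21.6
False err mm [ 0.2 -0.7 -0. ] F [-1.1  0.1 -3. ] clk 14.76 w 21.6
False err mm [-0.1 -0.1  0.1] F [-0.2 -1.1 -3.3] clk 15.26 w 21.7
[-0.43 -0.01  0.15 -0.06  0.32  0.22 -0.47]
[-0.75  0.13  0.22 -0.17  0.51  0.53 -0.79]
0.07626019020650439
```

View pics/c4.png

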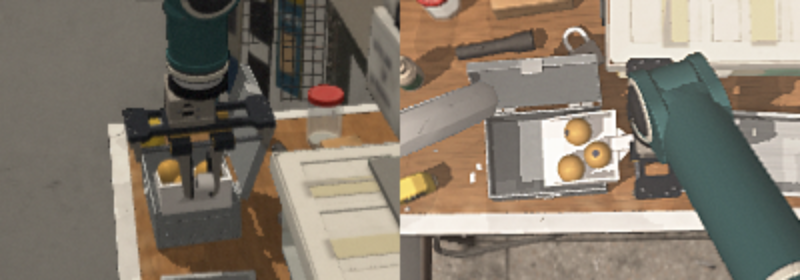

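Run:
```python
from h import *
go([.471,.225,.03],93,35,.10)
bot.pause(.6)
print(bot.get_obs()["force"])
go([.471,.222,.04],93,46,.08)
bot.pause(.5)
print(bot.get_obs()["force"],np.abs(bot.get_obs()["dq"]).max())
f=bot.grab_frame("side");g=bot.grab_frame("top")
a=f["frame"][80:220,130:330,::-1];b=g["frame"][130:270,130:330,::-1]
cv2.imwrite("pics/c5.png",cv2.resize(np.hstack([a,b]),None,fx=2,fy=2))
```

```text
False err mm [ 0.2 -1.   0.1] F [-0.5 -0.3 -0.3] clk 16.58 w 21.4
[ 0.3037708  -0.47098622 -0.93710051]
False err mm [-0.  -0.2 -0.3] F [-0.2 -0.  -0.8] clk 17.77 w 21.5
[-0.56246667 -0.71741442 -1.73322138] 0.0028984905658174546
```

View pics/c5.png

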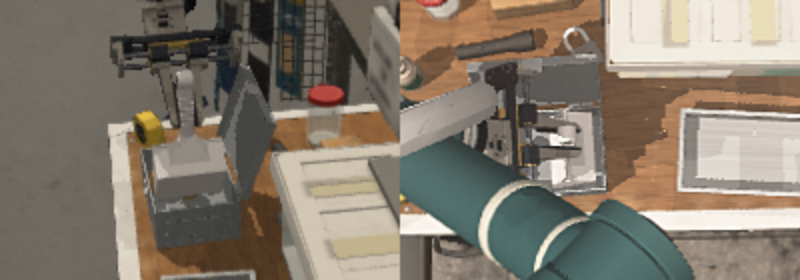

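Run:
```python
from h import *
go([.471,.215,.09],93,40,.10)
go([.471,.19,.17],92,15,.12)
go([.470,.0,.19],88,0,.2)
f=bot.grab_frame("top");g=bot.grab_frame("side")
for cam,ff in(("top",f),("side",g)):
    for d in bot.trace(cam,"knob_0")[:5]:
        m=pts(ff,d["mask"])[0]; print(cam,round(d["conf"],2),np.round(np.median(m,0),3))
a=g["frame"][80:290,130:330,::-1];b=f["frame"][90:300,130:400,::-1]
cv2.imwrite("pics/c6.png",cv2.resize(np.hstack([a,b]),None,fx=1.65,fy=1.65))
go([.4678,-.1646,.12],86.8,0,.2)
go([.4678,-.1646,.03],86.8,0,.12)
```

```text
False err mm [-0.2  0.  -0.2] F [-0.1 -0.9 -1.5] clk 19.01 w 21.4
False err mm [-0.4  0.9 -0.6] F [-0.6 -0.2 -0.9] clk 19.88 w 21.5
False err mm [ 0.3  1.7 -0.2] F [-0.5  0.  -0.9] clk 21.08 w 21.2
top 0.57 [0.497 0.28  0.043]
top 0.54 [0.429 0.266 0.044]
top 0.27 [0.65  0.157 0.016]
side 0.63 [0.436 0.252 0.04 ]
side 0.59 [0.506 0.269 0.041]
False err mm [0.6 1.3 0.4] F [-0.5 -1.2 -0.4] clk 22.32 w 21.6
False err mm [ 0.6 -0.2  0.7] F [ 0.6  0.4 -0.6] clk 23.23 w 21.4
```

View pics/c6.png

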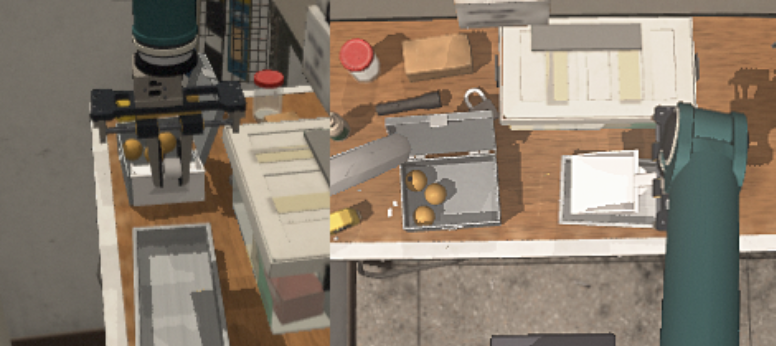

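Run:
```python
from h import *
go([.4678,-.1646,.0015],86.8,0,.03,contact_N=4)
bot.gripper_to(.5); bot.pause(.3)
P=bot.get_obs()["tool_pos"]; bot.move_l([P[0],P[1],P[2]+.15],speed=.2)
f=bot.grab_frame("top");g=bot.grab_frame("side")
for cam,ff in(("top",f),("side",g)):
    d=bot.trace(cam,"scoop")[0];S,_,_=pts(ff,d["mask"]);F=S[S[:,2]<.015]
    A=np.linalg.lstsq(np.c_[F[:,:2],np.ones(len(F))],F[:,2],rcond=None)[0];print(cam,round(d["conf"],2),"slope",A,F[:,2].mean(),cv2.minAreaRect(F[:,:2].astype(np.float32)))
a=g["frame"][80:384,130:330,::-1];b=f["frame"][90:300,130:400,::-1]
b=cv2.resize(b,(391,304));cv2.imwrite("pics/c7.png",cv2.resize(np.hstack([a,b]),None,fx=1.3,fy=1.3))
k=bot.inverse_kinematics
for x in(.67,.66,.6,.5):
  for y in (0,90,-90): print(x,y,(q:=k([x,.21,.15],[np.pi,0,d2r(y)])) is not None and np.round(q,1))
```

```text
True err mm [ 0.1 -0.4 11.9] F [ 0.2 -1.3  4. ] clk 23.83 w 21.6
top 0.92 slope [ 0.00330464 -0.0155568   0.00095687] 0.00595092905397654 ((0.4619273841381073, -0.22251832485198975), (0.1104336604475975, 0.1020469218492508), 86.60977172851562)
side 0.68 slope [-0.00158047 -0.03474739 -0.0003978 ] 0.005958542570045584 ((0.4650299549102783, -0.204687237739563), (0.07167194038629532, 0.10379680246114731), 87.18881225585938)
0.67 0 [-0.3  0.6 -0.1  1.5  0.1  1.  -2. ]
0.67 90 [-0.1  0.7 -0.4  1.5  0.3  1.  -0.6]
0.67 -90 [ 0.3  1.1 -1.3  1.5  1.   1.4  2.1]
0.66 0 [-0.3  0.6 -0.1  1.5  0.1  1.  -2. ]
0.66 90 [-0.1  0.6 -0.4  1.5  0.3  1.  -0.6]
0.66 -90 [ 0.4  1.1 -1.3  1.5  1.   1.4  2.1]
0.6 0 [-0.3  0.5 -0.1  1.7  0.1  0.9 -2. ]
0.6 90 [-0.1  0.6 -0.5  1.7  0.3  1.  -0.6]
0.6 -90 [ 0.4  1.  -1.3  1.6  1.   1.3  2. ]
0.5 0 [-0.3  0.4 -0.3  1.9  0.1  0.9 -2.1]
0.5 90 [ 0.   0.4 -0.6  1.9  0.3  0.9 -0.7]
0.5 -90 [ 0.5  0.8 -1.3  1.9  0.9  1.2  2. ]
```

View pics/c7.png

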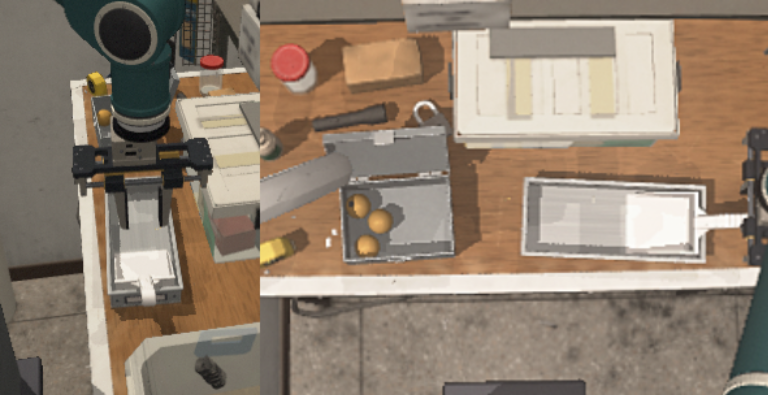

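Run:
```python
from h import *
for cam in("top","side"):
    P,_,_=pts(bot.grab_frame(cam))
    for y in np.arange(.08,.36,.04):
        for z0,z1 in((.03,.15),(.15,.26),(.26,.4),(.4,.7)):
            q=P[(abs(P[:,1]-y)<.02)&(P[:,2]>z0)&(P[:,2]<z1)&(P[:,0]>.56)&(P[:,0]<.9)]
            print(round(y,2),z0,len(q),np.round(np.percentile(q[:,0],[1,99]),3) if len(q)>4 else "",end=" | ")
        print()
    L=P[(P[:,0]>.535)&(P[:,0]<.62)&(P[:,1]>.14)&(P[:,1]<.3)&(P[:,2]>.085)&(P[:,2]<.25)]
    print("lid",np.percentile(L[:,0],[1,99]),np.percentile(L[:,2],[1,99.5]),np.percentile(L[:,1],[1,99]))
```

```text
0.08 0.03 44 [0.582 0.629] | 0.08 0.15 858 [0.585 0.758] | 0.08 0.26 473 [0.738 0.782] | 0.08 0.4 868 [0.75  0.846] | 
0.12 0.03 72 [0.561 0.763] | 0.12 0.15 444 [0.574 0.758] | 0.12 0.26 476 [0.737 0.791] | 0.12 0.4 839 [0.75  0.848] | 
0.16 0.03 137 [0.56 0.76] | 0.16 0.15 214 [0.574 0.739] | 0.16 0.26 479 [0.736 0.781] | 0.16 0.4 931 [0.75  0.848] | 
0.2 0.03 352 [0.561 0.782] | 0.2 0.15 438 [0.567 0.842] | 0.2 0.26 52 [0.735 0.795] | 0.2 0.4 1312 [0.764 0.841] | 
0.24 0.03 386 [0.56  0.775] | 0.24 0.15 554 [0.567 0.842] | 0.24 0.26 0  | 0.24 0.4 1288 [0.764 0.822] | 
0.28 0.03 336 [0.56 0.77] | 0.28 0.15 575 [0.567 0.843] | 0.28 0.26 0  | 0.28 0.4 1102 [0.764 0.816] | 
0.32 0.03 57 [0.645 0.767] | 0.32 0.15 474 [0.566 0.841] | 0.32 0.26 0  | 0.32 0.4 1041 [0.764 0.813] | 
lid [0.54612216 0.5917897 ] [0.08645417 0.21536046] [0.14125518 0.29612148]
0.08 0.03 28 [0.585 0.604] | 0.08 0.15 579 [0.587 0.78 ] | 0.08 0.26 362 [0.742 0.798] | 0.08 0.4 371 [0.766 0.863] | 
0.12 0.03 7 [0.578 0.586] | 0.12 0.15 335 [0.578 0.776] | 0.12 0.26 340 [0.741 0.797] | 0.12 0.4 287 [0.766 0.867] | 
0.16 0.03 0  | 0.16 0.15 113 [0.582 0.743] | 0.16 0.26 302 [0.74  0.793] | 0.16 0.4 307 [0.765 0.883] | 
0.2 0.03 0  | 0.2 0.15 7 [0.588 0.742] | 0.2 0.26 9 [0.741 0.764] | 0.2 0.4 1494 [0.767 0.899] | 
0.24 0.03 0  | 0.24 0.15 2  | 0.24 0.26 0  | 0.24 0.4 389 [0.766 0.888] | 
0.28 0.03 84 [0.706 0.774] | 0.28 0.15 41 [0.762 0.776] | 0.28 0.26 0  | 0.28 0.4 307 [0.766 0.818] | 
0.32 0.03 12 [0.655 0.766] | 0.32 0.15 73 [0.762 0.787] | 0.32 0.26 0  | 0.32 0.4 256 [0.765 0.816] | 
lid [0.58145504 0.59712427] [0.16354171 0.20933927] [0.14072691 0.19204685]
```

Run:
```python
from h import *
def st(n): o=bot.get_obs();print(n,np.round(o["tool_pos"],3),np.round(o["force"],1),round(o["clock"],2))
bot.gripper_to(0,grasp_force=10)
P=bot.get_obs()["tool_pos"];bot.move_l([P[0],P[1]+.02,.34],speed=.25);st("up")
best=min((q for y in(0,np.pi,-np.pi+.01) if (q:=bot.inverse_kinematics([.50,.16,.36],[np.pi,0,y])) is not None),key=lambda q:np.abs(q-bot.get_obs()["joint_pos"]).max())
print(np.round(best,2)); bot.move_j(best);st("mid")
bot.move_l([.64,.215,.36],speed=.2)
bot.move_l([.64,.215,.16],speed=.15,contact_N=10);st("behind")
c=bot.move_l([.49,.215,.165],speed=.1,contact_N=25);print(c);st("pushed")
bot.pause(.6)
f=bot.grab_frame("side");g=bot.grab_frame("top")
a=f["frame"][80:280,130:330,::-1];b=g["frame"][90:290,130:330,::-1]
cv2.imwrite("pics/c8.png",cv2.resize(np.hstack([a,b]),None,fx=1.8,fy=1.8))
```

```text
up [ 0.458 -0.297  0.339] [-0.1 -0.6  0. ] 27.25
[ 0.28  0.22 -0.76  1.68  0.15  1.31  1.06]
mid [0.501 0.158 0.36 ] [1.1 0.4 0.7] 28.93
behind [0.641 0.215 0.161] [ 0.5 -0.1  0.3] 31.32
False
pushed [0.49  0.215 0.165] [-0.4  0.7  0.4] 32.97
```

View pics/c8.png

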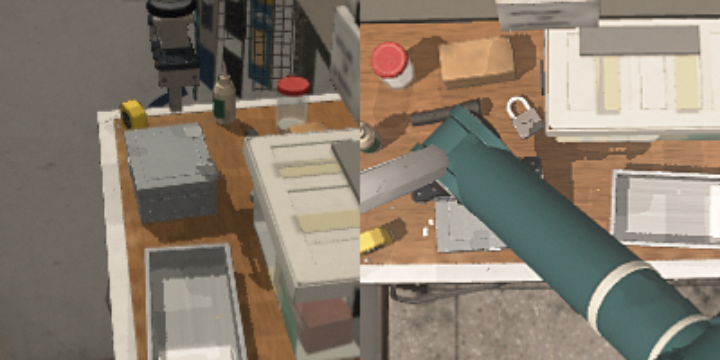

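The lid has fallen shut over the case (side view around (175,165)). I'll press it gently to make sure, withdraw, then check the lid height and the bystanders.

Run:
```python
from h import *
bot.move_l([.43,.215,.14],speed=.15)
c=bot.move_l([.43,.215,.068],speed=.03,contact_N=8);o=bot.get_obs();print(c,o["tool_pos"],o["force"])
bot.move_l([.43,.215,.30],speed=.2)
bot.move_l([.40,-.05,.35],speed=.25); bot.pause(.3)
for cam in("top","side"):
    f=bot.grab_frame(cam);P,_,_=pts(f)
    L=P[(abs(P[:,0]-.47)<.055)&(abs(P[:,1]-.216)<.08)]
    A=np.linalg.lstsq(np.c_[L[:,:2],np.ones(len(L))],L[:,2],rcond=None)[0];print(cam,"lid z",np.percentile(L[:,2],[2,50,98]),A[:2])
    for q in("padlock","measure","torch","oil","scoop"):
        for d in bot.trace(cam,q)[:1]: print(q,round(d["conf"],2),np.round(np.median(pts(f,d["mask"])[0],0),3))
print(bot.get_obs()["clock"])
```

```text
True [0.43002586 0.21499931 0.07836302] [-0.36184802 -1.32543817  7.98799914]
top lid z [0.07285658 0.08006475 1.03454995] [-2.96577754  2.2749617 ]
padlock 0.84 [0.633 0.153 0.019]
measure 0.56 [0.422 0.422 0.055]
torch 0.74 [0.65  0.297 0.025]
oil 0.59 [0.471 0.215 0.079]
scoop 0.73 [ 0.458 -0.276  0.032]
side lid z [0.07642274 0.08021456 0.08376612] [0.02447612 0.00929772]
measure 0.49 [0.426 0.412 0.046]
oil 0.63 [0.606 0.424 0.057]
scoop 0.7 [ 0.461 -0.227  0.008]
39.4583
```

```bash
python3 -c "
from cell import bot
print(bot.finish_job())"
```

```text
the job is handed in; nothing more can be done
None
```

The job is handed in at about 39.5 s: all three knobs were tipped from the scoop into the case, the scoop is back flat in the tray, the lid is shut, and the arm never went near the bystanders (the padlock was partly hidden at the start, so I couldn't compare its position exactly).

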